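True up a leaning post with a square and hold it

TASK

The blue hinged post on the aluminium plate leans forward: grip the steel square, stand it on the plate in front of the post and press it into the corner, pushing the post upright with the square alone (never the hand), until its foot lies flat on the plate and its blade flush against the post, near the middle of the post's width. Finish while holding it so, still gripping it and pressing firmly both down on the plate and against the post; do not let go. Do not tip the square over, and leave the other things where they are.

Things in the scene. Friction and masses are not known exactly. Their poses are not given: they have to be found in the camera images.
- square_grip (a point): Middle of the foot's width and height (20 mm over its underside), 100 mm behind the blade's measuring face and 48 mm from the foot's free end. The foot is a dark bar 148 mm long (x), 26 mm wide (y), 40 mm high, with flat upright sides to grip across. x: along the foot towards the blade; z: up along the blade.
- square_heel (a point): Outer corner of the square: where the foot's underside meets the measuring face, mid-width; 100 mm along +x and 20 mm below square_grip, same axes.
- corner (a point): The fixed corner to fill: on the plate's top (12 mm above the bench), at the foot of the upright post's face, mid-width. x: level, into the post's face (the way to push); y: along the face; z: up. Two dark cheeks 30 mm high, inner sides 36.5 mm either side of the middle, reach 8 mm in front of the face.
- post_top (a point): Middle of the post's upper front edge; 119 mm above the plate when upright. The post is blue, 70 mm wide (y), 16 mm thick.
- post (a joint): Hinge of the post, about a level line in its face 7 mm above the plate. 0 = upright, positive (rad) = leaning forward over the plate, towards where the square goes. Starts at 0.08 to 0.22, can be pushed past upright to -0.25. Stiff: stays where left, turns at about 0.2 N m (2 N at the top).
- square: The loose L-shaped steel square, 0.25 to 0.36 kg, standing on its foot; origin on the underside 20 mm below square_grip, same axes. The bright blade (22 mm in x, 14 mm thick) rises at the foot's +x end to 128 mm over the underside; its measuring face looks to +x, flush with the foot's end.
- plate: Aluminium plate fixed to the bench, 220 x 130 (y) x 12 mm; origin on the bench directly below point corner, same axes; it reaches 170 mm in front of that (-x) and 50 mm behind.
- flux_bottle: Bystander: small white dropper bottle with red cap, 38 x 38 x 109 mm, origin under its middle.
- paste_jar: Bystander: round jar with black lid, 61 x 61 x 53 mm, origin under its middle.
- cutters_a: Bystander: blue-handled side cutters lying flat, 51 x 131 x 11 mm, origin under the middle.
- carrier_b: Bystander: black pack of plastic carriers, 52 x 123 x 50 mm, origin under its middle.
There are look-alikes about, which are no part of the job. There is more than one size of the square; the job needs the largest.

How it is judged:
By the outcome, as a careful person would: the job done as asked, in the order asked, and still so for the second after the job is handed in, while the arm keeps its last pose, push and grip.
It also fails if it takes over 59 s, if anything falls off the work surface, if the arm or the gripper's body presses on something with over 40 N, if the wrist force passes 120 N, or if a joint passes its speed limit or range.

ROBOT

A 6-joint arm with a two-finger parallel gripper is mounted at the origin on a cart in front of the work surface, level with it; the furniture and walls round the work are solid. World frame = base frame: x ahead of the robot, y to its left, z up, the work surface at z = 0. Lengths are in m, angles in rad, forces in N, time in s.
With the tool pointing down it reaches from about 0.3 to 0.775 m from the base axis. Payload 14.6 kg.
Tool frame: the origin (TCP) lies at the very end of the fingers, on their centre line; the grasp point (between the pads) lies 19 mm behind it; z points along the fingers, y is the line along which they close (so a half turn about z gives the same grasp; the last joint's range is limited). The gripper opens to 94 mm and grips with 3 to 60 N. Pads are 16 mm wide; open, the fingers measure 119 mm over their backs; the gripper's body (75 mm by 177 mm) begins 78 mm behind the grasp point.
Start: joints at [1.136, 0.3, 1.521, -0, 1.321, -0.067], TCP at [0.198, 0.513, 0.205] pointing down, gripper open.
Joint ranges: [-3.03, 3.03], [-0.79, 2.21], [0.23, 2.52], [-1.04, 4.18], [0, 3.07], [-2.55, 2.55]. Speed limits (rad/s): [2.22, 2.22, 2.57, 3.14, 3.14, 3.14].

INTERFACE

Orientations are given as [roll, pitch, yaw] about the fixed x, y, z axes, in that order (R = Rz(yaw) Ry(pitch) Rx(roll)).
In Python, from station import ctrl gives the robot as it stands.
- The arm moves only by the shell command python3 -m pendant 'ROWS' [OPENING] [FORCE]. ROWS is JSON, a list of rows, each a list of 2 entries, a list of its own where there are three numbers: the shift along the world's x, y, z in cm, then the turn about the world's z in rad. A call has 1 to 20 rows; each row shifts and turns the commanded pose from where the row before left it; what a row does not reach is not made up. A row lasts 1/12 s, in which the tool goes at most 41.7 mm and 7.16 degrees, less where a joint would pass 70% of its speed; a pose out of reach is approached as far as the arm can. A call is refused whole if a number of a shift passes 4.17 or a number of a turn 0.125, either way. A call with a gripper value outside its range is refused whole. OPENING is the opening, from 0 (shut) to 1 (fully open), set as the call begins (- or left out, the last holds). The fingers move at their own pace and stop on an object; FORCE is the grip in N (left out, the last holds). Time passes only in rows, so rows that do not move let the fingers close. It gives the time, the measured TCP pose, the force, the opening and the grip force at its end, in the units of the state.
- ctrl.get_obs(): the state, without advancing time (a new reading comes with each control period).
- ctrl.camera(name): name is "side" or "top"; returns a dict with "color" (480x640x3 uint8, red, green, blue), "intrinsics" (3x3 intrinsics, pixels), "k1" (the pictures are not rectified: a ray, as slopes to the right and down, at radius r is drawn at 1 + k1 r^2 times it, then the intrinsics apply), "camera_from_world" (4x4, takes a point from world to camera coordinates). Camera axes: x right, y down, z forward; pixel columns grow to the right and rows downward; lengths in m; the calibration is good to about 2 mm. A picture is of the moment at which its call begins. There is no depth.
- ctrl.hand_in(): hands the job in; it is judged then, once.
The state is a dict: "time_s": time; "qpos": joint angles; "joint_vel": joint speeds; "tau": joint torques, N m; "ee_pos": TCP position; "eef_rot": TCP orientation; "force": force on the tool from outside, world axes, zero at the start; "moment": the same for the moment, N m; "grip_width": finger opening in m; "grip_force": force on a finger pad.
Only numpy, scipy, OpenCV 4.12 (cv2) and the standard library are available. Lean on these libraries where they do the work, as an engineer would, in place of code of your own. Each camera call takes 0.05 s, during which the arm holds its last target. There are 200 camera calls.

## Working session

There is one attempt and no reset: what is moved stays moved. The work goes in short steps, Python scripts to look and compute and a shell command to move; the robot and the scene stay as the last step left them, time stands still between calls to the robot, and variables do not carry over. Pictures are saved under pics/ and viewed, at most 10 in all, crops included, and the job is handed in when it is done.

```bash
mkdir -p pics; ls; python3 - <<'E'
from station import ctrl
import cv2
o=ctrl.get_obs(); print(o)
for n in("side","top"):
    c=ctrl.camera(n); cv2.imwrite(f"pics/{n}0.png",c["color"][:,:,::-1]); print(n,c["intrinsics"],c["k1"],c["camera_from_world"])
E
```

```text
pics
{'time_s': 0.0, 'qpos': array([ 1.13637277e+00,  3.00441449e-01,  1.52158726e+00,  1.50546269e-05,
        1.32071700e+00, -6.65960324e-02]), 'joint_vel': array([-1.29876641e-03, -1.03657125e-03,  2.72451534e-03, -3.47852919e-05,
        1.53846599e-05, -1.67101631e-03]), 'tau': array([ 1.19533186e-03, -5.31805408e+01, -3.52741063e+01,  7.09229009e-02,
        2.42983690e-02, -1.23315979e-05]), 'ee_pos': array([0.19765729, 0.51296695, 0.20489999]), 'eef_rot': array([-3.14044313e+00, -9.12812713e-05,  2.77376135e+00]), 'force': array([-0.30061882, -0.11507701, -0.99979478]), 'moment': array([0.00338735, 0.05012466, 0.02531908]), 'grip_force': 0.0, 'grip_width': 0.09363326952280043}
side [[562.35807726   0.         327.50719361]
 [  0.         562.35807726 240.64817373]
 [  0.           0.           1.        ]] -0.1534380422628552 [[-0.99976249  0.02066608 -0.00691933  0.51847134]
 [ 0.01756632  0.57622748 -0.81710056  0.09045097]
 [-0.01289915 -0.81702803 -0.57645364  1.32256761]
 [ 0.          0.          0.          1.        ]]
top [[436.34734566   0.         314.15756168]
 [  0.         436.34734566 235.9521075 ]
 [  0.           0.           1.        ]] -0.1065588022348282 [[ 0.00589911 -0.99992977 -0.01027867  0.00892907]
 [-0.98447936 -0.0040044  -0.17545469  0.53836771]
 [ 0.17540121  0.01115417 -0.98443385  1.22141542]
 [ 0.          0.          0.          1.        ]]
```

View pics/side0.png

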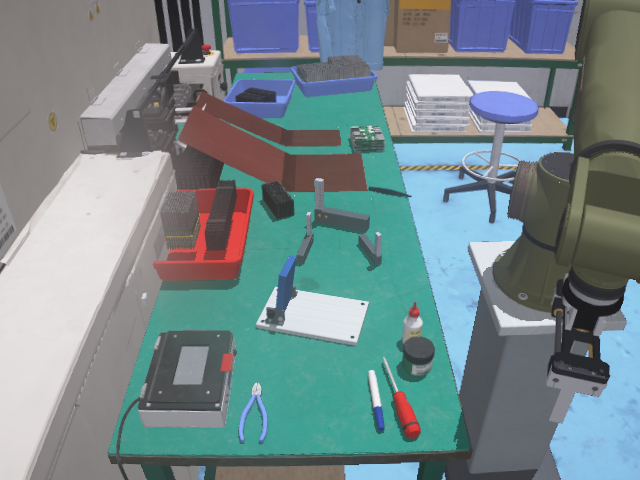

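View pics/top0.png

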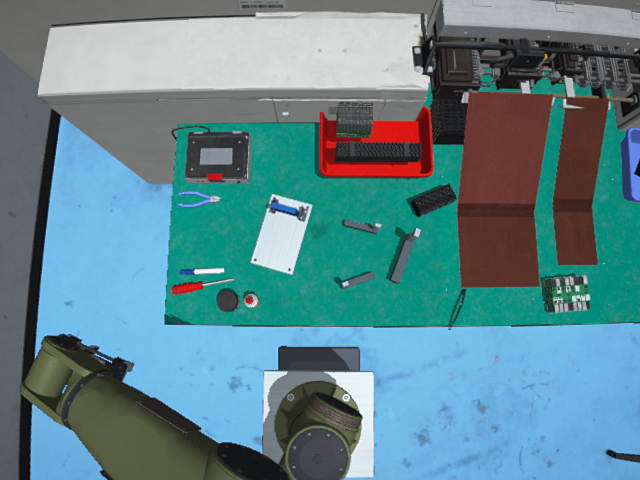

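Square candidates in the top view are three L-shapes at (362,227), (358,280) and (405,255). The last is clearly the longest (side view: 340,215), so I choose that one and check it in a close crop. The plate is at top (280,235), with the post at (288,208).

```bash
cat > h.py <<'E'
import numpy as np, cv2
from station import ctrl
def cast(c,uv,z):
    uv=np.array(uv,float).reshape(-1,1,2)
    s=cv2.undistortPoints(uv,c["intrinsics"],np.array([c["k1"],0,0,0])).reshape(-1,2)
    M=c["camera_from_world"]; R=M[:3,:3]; o=-R.T@M[:3,3]
    d=np.c_[s,np.ones(len(s))]@R
    return o+d*((z-o[2])/d[:,2])[:,None]
def proj(c,p):
    M=c["camera_from_world"]
    return cv2.projectPoints(np.array(p,float).reshape(-1,1,3),cv2.Rodrigues(M[:3,:3])[0],M[:3,3],c["intrinsics"],np.array([c["k1"],0,0,0]))[0].reshape(-1,2)
def crop(c,x,y,w,h,f,name):
    cv2.imwrite(name,cv2.resize(c["color"][y:y+h,x:x+w,::-1],None,fx=f,fy=f,interpolation=cv2.INTER_CUBIC))
E
python3 - <<'E'
from h import *
t=ctrl.camera("top"); s=ctrl.camera("side")
a=cv2.resize(t["color"][180:300,240:440,::-1],None,fx=4,fy=4,interpolation=2)[:, :]
cv2.imwrite("pics/top1.png",a)
crop(s,250,170,150,180,3.3,"pics/side1.png")
E
```

```text
(no output)
```

View pics/top1.png

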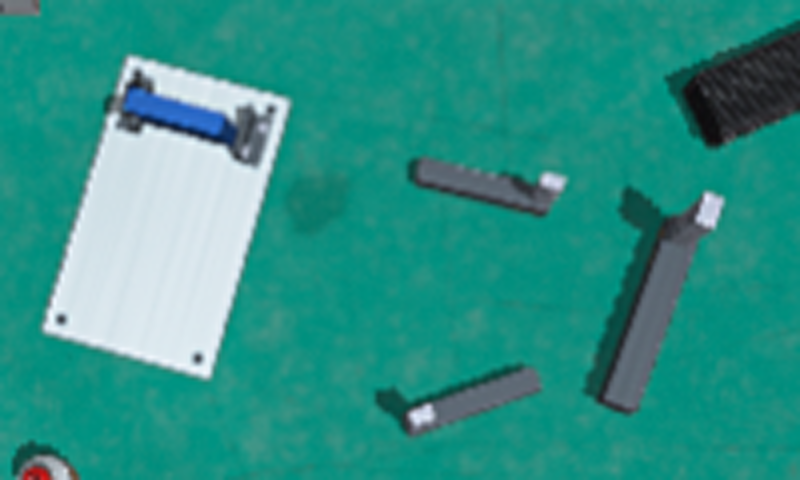

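View pics/side1.png

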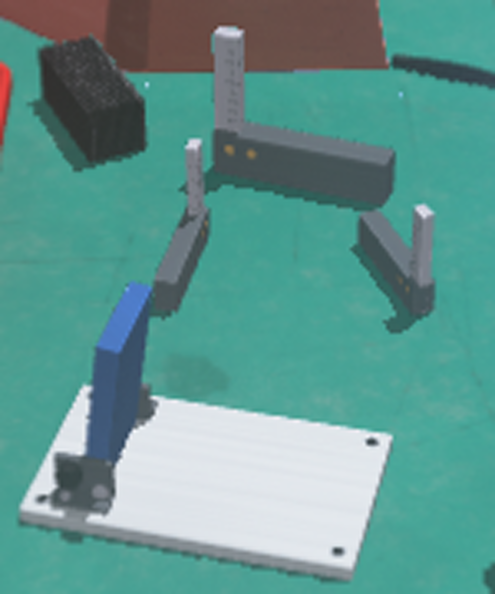

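The crops confirm the choice: the square with its blade top at top-crop (710,210) and free end at (618,405) is the largest. The plate corners are at crop (128,57), (290,100), (211,378) and (43,332), with the leaning blue post at (180,115).

```bash
cat > meas.py <<'E'
from h import *
t=ctrl.camera("top"); s=ctrl.camera("side")
def cr(p): return (np.array(p,float)+.5)/4-.5+[240,180]
P=cast(t,cr([(128,57),(290,100),(211,378),(43,332)]),.012)[:,:2]
# refined corners by white mask
im=t["color"].astype(int); m=((im.min(2)>150)).astype(np.uint8); m[:, :245]=0;m[:,320:]=0;m[:180]=0;m[285:]=0
n,l,st,ce=cv2.connectedComponentsWithStats(m); k=1+st[1:,4].argmax()
pts=np.argwhere(l==k)[:,::-1].astype(np.float32)
W=cast(t,pts,.012)[:,:2].astype(np.float32); r=cv2.minAreaRect(W); print("plate manual",P.round(4).tolist(),"\nrect",r,cv2.boxPoints(r).round(4).tolist())
back=(P[0]+P[1])/2; front=(P[2]+P[3])/2; x=(back-front); print("len",np.linalg.norm(x),"width",np.linalg.norm(P[0]-P[1]),np.linalg.norm(P[2]-P[3]))
x/=np.linalg.norm(x); cen=P.mean(0); corner=cen+x*.06; print("plate yaw",np.arctan2(x[1],x[0]),"corner",corner)
e=cast(t,cr([(602,402),(636,411)]),.04)[:,:2]; b=cast(t,cr([(699,229),(716,232),(722,197),(705,193)]),.128)[:,:2]
bc=b.mean(0); ec=e.mean(0); d=bc-ec; print("foot end",ec,"blade top",bc,"len (137)",np.linalg.norm(d),"width",np.linalg.norm(e[0]-e[1]))
# side view blade top
d/=np.linalg.norm(d); print("sq yaw",np.arctan2(d[1],d[0]),"grip from end",ec+d*.048,"from blade",bc-d*.089)
# dark foot mask top
g=((im.max(2)<100)&(np.ptp(im,axis=2)<25)).astype(np.uint8); g[:, :388]=0;g[:,422:]=0;g[:225]=0;g[290:]=0
n,l,st,ce=cv2.connectedComponentsWithStats(g);k=1+st[1:,4].argmax()
W=cast(t,np.argwhere(l==k)[:,::-1],.04)[:,:2].astype(np.float32); print("foot mask",cv2.minAreaRect(W))
# side blade top
sb=(np.array([(228,35)],float)+.5)/3.3-.5+[250,170]; print("side blade top",cast(s,sb,.128))
E
python3 meas.py
```

```text
plate manual [[0.6746, 0.1427], [0.6411, 0.0188], [0.43, 0.0756], [0.4634, 0.2011]] 
rect ((0.5530730485916138, 0.11003483831882477), (0.12918655574321747, 0.22033293545246124), 74.39350891113281) [[0.4296000003814697, 0.07750000059604645], [0.6417999863624573, 0.018200000748038292], [0.6765999794006348, 0.14259999990463257], [0.4643000066280365, 0.20190000534057617]]
len 0.21889511174622361 width 0.12834944211195198 0.12983732077839596
plate yaw -0.2664882776886343 corner [0.6101715  0.09372304]
foot end [ 0.40805326 -0.22021043] blade top [ 0.53389045 -0.27117694] len (137) 0.13576664662399207 width 0.02531494969489297
sq yaw -0.38482601567334096 grip from end [ 0.45254272 -0.23822953] from blade [ 0.45139957 -0.23776653]
foot mask ((0.482547402381897, -0.24625326693058014), (0.029983142390847206, 0.16243159770965576), 67.45183563232422)
side blade top [[ 0.53501642 -0.26389153  0.128     ]]
```

```bash
python3 -m pendant '[[[1.27,-3.75,0],0],[[1.27,-3.75,0],0],[[1.27,-3.75,0],0],[[1.27,-3.75,0],0],[[1.27,-3.75,0],0],[[1.27,-3.75,0],0],[[1.27,-3.75,0],0],[[1.27,-3.75,0],0],[[1.27,-3.75,0],0],[[1.27,-3.75,0],0],[[1.27,-3.75,0],0],[[1.27,-3.75,0],0],[[1.27,-3.75,0],0],[[1.27,-3.75,0],0],[[1.27,-3.75,0],0],[[1.27,-3.75,0],0],[[1.27,-3.75,0],0],[[1.27,-3.75,0],-0.02],[[1.27,-3.75,0],0],[[1.27,-3.75,0],0]]' 0.7
```

```text
time_s: 1.97
ee_pos: [0.4519, -0.2389, 0.2054]
eef_rot: [3.142, 0.0, 2.753]
force: [1.0, 0.5, 0.4]
grip_width: 0.0658
grip_force: 0.0
```

```bash
python3 -m pendant '[[[0,0,-3],0],[[0,0,-4],0],[[0,0,-4],0],[[0,0,-2.5],0],[[0,0,0],0],[[0,0,0],0]]'; python3 - <<'E'
from h import *
s=ctrl.camera("side"); t=ctrl.camera("top")
a=cv2.resize(s["color"][150:270,250:410,::-1],None,fx=4,fy=4,interpolation=2)
b=cv2.resize(t["color"][205:295,350:450,::-1],None,fx=4,fy=4,interpolation=2)
cv2.imwrite("pics/s2.png",a)
E
```

```text
time_s: 2.47
ee_pos: [0.4516, -0.2367, 0.0704]
eef_rot: [3.141, -0.002, 2.754]
force: [0.3, -0.0, 0.0]
grip_width: 0.0659
grip_force: 0.0
```

View pics/s2.png

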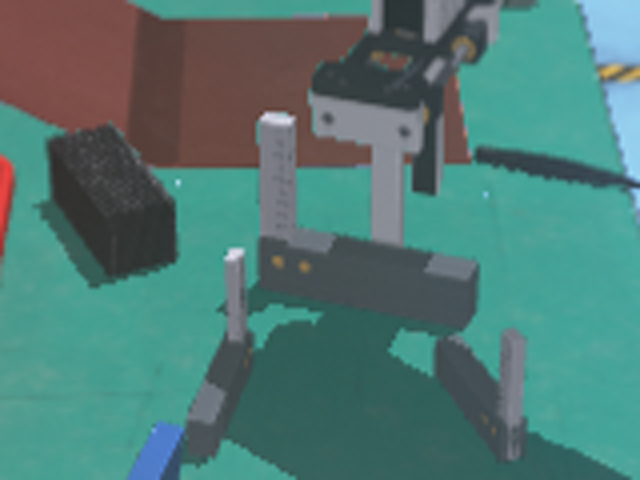

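The side view shows the open fingers over the foot, the near tip at (388,245) and the far one at (427,190). Both are clear of the blade and of the small squares. I'll descend and grip.

```bash
python3 -m pendant '[[[0,-0.1,-2],0],[[0,0,-2],0],[[0,0,-1.5],0],[[0,0,-0.6],0],[[0,0,0],0],[[0,0,0],0]]'; python3 -m pendant '[[[0,0,0],0],[[0,0,0],0],[[0,0,0],0],[[0,0,0],0],[[0,0,0],0],[[0,0,0],0],[[0,0,0],0],[[0,0,0],0]]' 0 50
```

```text
time_s: 3.07
ee_pos: [0.4525, -0.2382, 0.0109]
eef_rot: [-3.141, 0.002, 2.754]
force: [0.2, -0.3, 1.0]
grip_width: 0.0656
grip_force: 0.0
time_s: 3.73
ee_pos: [0.4518, -0.2378, 0.0096]
eef_rot: [3.141, 0.0, 2.754]
force: [1.0, 1.2, 1.8]
grip_width: 0.0256
grip_force: 49.8
```

```bash
python3 -m pendant '[[[0,0,0.5],0],[[0,0,1.5],0],[[0,0,2.5],0],[[0,0,2.5],0],[[0,0,2.5],0],[[0,0,2],0],[[0,0,1],0]]'; python3 -m pendant '[[[0,1,0],0],[[0,2,0],0],[[0,2.5,0],0.01],[[0,2.5,0],0.01],[[0,2.5,0],0.01],[[0,2.5,0],0.01],[[0,2.5,0],0.01],[[0,2.5,0],0.01],[[0,2.5,0],0.01],[[0,2.5,0],0.01],[[0,2.5,0],0.01],[[0.1,2.5,0],0.01],[[0.1,2.5,0],0.01],[[0.1,2.5,0],0.008],[[0.1,2.5,0],0],[[0.1,2,0],0],[[0,1.5,0],0],[[0,0.5,0],0],[[0,0,0],0],[[0,0,0],0]]'
python3 - <<'E'
from h import *
s=ctrl.camera("side"); t=ctrl.camera("top")
a=cv2.resize(s["color"][180:360,230:400,::-1],None,fx=2.3,fy=2.3,interpolation=2)
b=cv2.resize(t["color"][170:290,240:340,::-1],None,fx=3.45,fy=3.45,interpolation=2)
cv2.imwrite("pics/s3.png",np.hstack([a[:414],b[:414]]))
print(ctrl.get_obs()["ee_pos"])
E
```

```text
time_s: 4.32
ee_pos: [0.4522, -0.2381, 0.1369]
eef_rot: [-3.141, 0.002, 2.754]
force: [0.6, -0.7, -3.1]
grip_width: 0.0257
grip_force: 49.8
time_s: 5.98
ee_pos: [0.4561, 0.1569, 0.1335]
eef_rot: [-3.141, -0.001, 2.872]
force: [-0.0, -0.1, -2.9]
grip_width: 0.0259
grip_force: 49.8
[0.45652432 0.15648228 0.13405565]
```

View pics/s3.png

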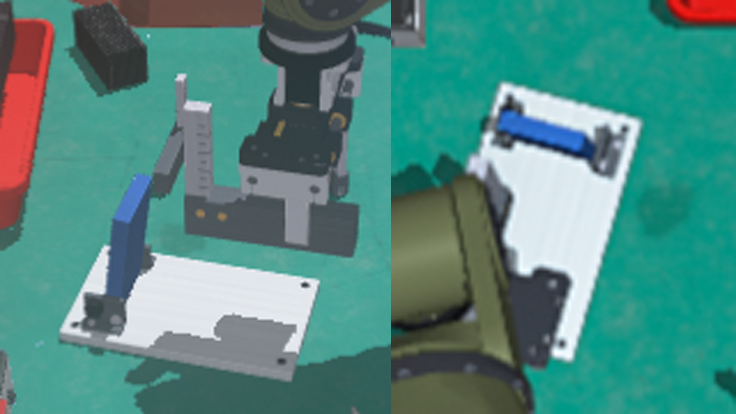

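The side crop shows the square held level at (270,215), with the blade's measuring face towards the leaning post at (130,240). The top crop shows the plate and post, with the arm covering the near-left side. I overshot y by 2 cm, so I'll correct that while coming down in front of the post.

```bash
python3 -m pendant '[[[0.5,-0.6,0],0],[[0.9,-1.2,0],0],[[0.5,-0.7,0],0],[[0,0,-1],0],[[0,0,-2],0],[[0,0,-2],0],[[0,0,-2],0],[[0,0,-1.5],0],[[0,0,-1],0],[[0,0,-0.4],0],[[0,0,0],0],[[0,0,0],0]]'
python3 - <<'E'
from h import *
s=ctrl.camera("side"); t=ctrl.camera("top")
a=cv2.resize(s["color"][220:350,250:380,::-1],None,fx=3.2,fy=3.2,interpolation=2)
b=cv2.resize(t["color"][185:265,260:340,::-1],None,fx=5.2,fy=5.2,interpolation=2)
cv2.imwrite("pics/s4.png",np.hstack([a,b]))
o=ctrl.get_obs();p=o["ee_pos"];print(p,o["eef_rot"])
y=o["eef_rot"][2]-np.pi; x=np.array([np.cos(y),np.sin(y),0]); h=p+x*.1; u=p[2]-.0096
# expected pixels: blade top centre, heel, corner, post-width edges at corner
C=np.array([.6108,.0939,.012]); X=np.array([np.cos(-.27),np.sin(-.27),0]);Y=np.array([-X[1],X[0],0])
q=[h*[1,1,0]+[0,0,u+.128]-x*.011, h*[1,1,0]+[0,0,u], C]
print("side crop",((proj(s,q)-[250,220])*3.2).round(), "top crop",((proj(t,q)-[260,185])*5.2+[416,0]).round())
r=(h-C); print("along",r@X,"lat",r@Y)
E
```

```text
time_s: 7.08
ee_pos: [0.476, 0.1323, 0.0359]
eef_rot: [3.141, 0.001, 2.872]
force: [-0.5, 0.8, -3.5]
grip_width: 0.0258
grip_force: 49.8
[0.47628105 0.13230473 0.03629163] [3.14089787e+00 1.37433653e-03 2.87173698e+00]
side crop [[181. 124.]
 [171. 273.]
 [116. 278.]] top crop [[508. 182.]
 [534. 212.]
 [557. 152.]]
along -0.03988920206644183 lat 0.0011473589378835462
```

View pics/s4.png

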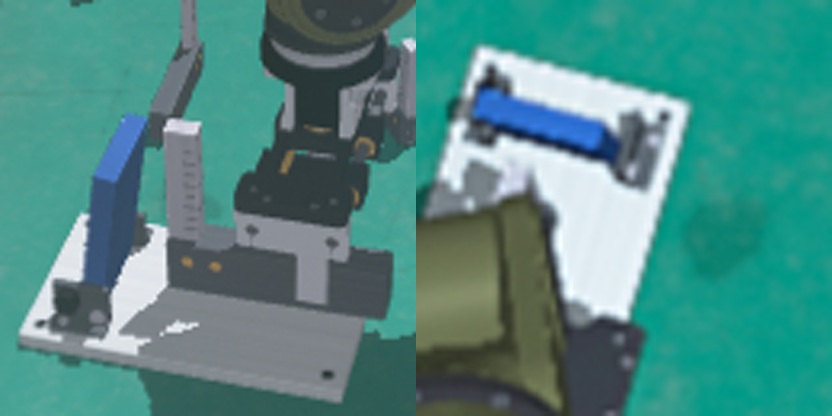

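The blade top at side-crop (183,127) matches the prediction (181,124), and the square is centred on the post. The post is leaning at (120,200). I'll lower until it touches the plate.

```bash
python3 -m pendant '[[[0,-0.1,-0.5],0],[[0,0,-0.5],0],[[0,0,-0.2],0],[[0,0,-0.1],0],[[0,0,0],0],[[0,0,0],0]]'; python3 -m pendant '[[[0,0,-0.1],0],[[0,0,-0.05],0],[[0,0,0],0],[[0,0,0],0]]';python3 -m pendant '[[[0,0,-0.1],0],[[0,0,0],0],[[0,0,0],0]]'
```

```text
time_s: 7.68
ee_pos: [0.4758, 0.1312, 0.0224]
eef_rot: [-3.142, -0.0, 2.872]
force: [0.6, 0.4, -3.4]
grip_width: 0.0263
grip_force: 49.8
time_s: 8.02
ee_pos: [0.476, 0.1313, 0.0215]
eef_rot: [3.141, 0.001, 2.872]
force: [-3.2, -0.1, 6.2]
grip_width: 0.0258
grip_force: 49.8
time_s: 8.27
ee_pos: [0.476, 0.1313, 0.0215]
eef_rot: [3.141, 0.001, 2.872]
force: [-10.5, -2.7, 20.8]
grip_width: 0.0257
grip_force: 49.8
```

```bash
python3 -m pendant '[[[0,0,0.1],0],[[0.2,-0.06,0],0],[[0.4,-0.11,0],0],[[0.4,-0.11,0],0],[[0.4,-0.11,0],0],[[0.4,-0.11,0],0],[[0.3,-0.08,0],0],[[0,0,0],0],[[0,0,0],0]]';  python3 -m pendant '[[[0.3,-0.08,0],0],[[0.3,-0.08,0],0],[[0.3,-0.08,0],0],[[0.2,-0.06,0],0],[[0.1,-0.03,0],0],[[0,0,0],0],[[0,0,0],0]]'
```

```text
time_s: 9.02
ee_pos: [0.4975, 0.1255, 0.0215]
eef_rot: [3.141, 0.001, 2.872]
force: [-0.6, 0.4, 5.5]
grip_width: 0.0257
grip_force: 49.8
time_s: 9.6
ee_pos: [0.5089, 0.1224, 0.0215]
eef_rot: [3.141, 0.0, 2.872]
force: [-5.6, 2.2, 9.6]
grip_width: 0.0255
grip_force: 49.8
```

```bash
python3 -m pendant '[[[0.1,-0.03,0],0],[[0.1,-0.03,0],0],[[0.1,-0.03,0],0],[[0,0,0],0],[[0,0,0],0]]';  python3 -m pendant '[[[0.1,-0.03,0],0],[[0.1,-0.03,0],0],[[0,0,0],0],[[0,0,0],0]]'; python3 -m pendant '[[[0.05,-0.01,0],0],[[0,0,0],0],[[0,0,0],0]]'
```

```text
time_s: 10.02
ee_pos: [0.5118, 0.1216, 0.0215]
eef_rot: [3.141, -0.0, 2.872]
force: [-7.3, 2.0, 10.3]
grip_width: 0.0256
grip_force: 49.8
time_s: 10.35
ee_pos: [0.5129, 0.1212, 0.0215]
eef_rot: [3.142, -0.002, 2.872]
force: [-14.3, 4.0, 14.9]
grip_width: 0.026
grip_force: 49.8
time_s: 10.6
ee_pos: [0.5129, 0.1212, 0.0215]
eef_rot: [-3.141, -0.003, 2.872]
force: [-19.2, 3.5, 18.5]
grip_width: 0.0257
grip_force: 49.8
```

```bash
python3 -m pendant '[[[0.05,-0.015,-0.04],0],[[0,0,0],0],[[0,0,0],0],[[0,0,0],0]]'
python3 - <<'E'
from h import *
s=ctrl.camera("side"); t=ctrl.camera("top")
a=cv2.resize(s["color"][230:340,255:365,::-1],None,fx=4,fy=4,interpolation=2)
b=cv2.resize(t["color"][190:260,260:320,::-1],None,fx=440/70,fy=440/70,interpolation=2)
cv2.imwrite("pics/s5.png",np.hstack([a,b]))
o=ctrl.get_obs();print(o["ee_pos"],o["eef_rot"],o["force"],o["moment"])
C=np.array([.6096,.0942,.012]); X=np.array([np.cos(-.27),np.sin(-.27),0]);Y=np.array([-X[1],X[0],0]);Z=np.array([0,0,1.])
q=[C+Y*.035+Z*.119,C-Y*.035+Z*.119,C+Y*.035+Z*.119+X*.016,C+Y*.035]
print("upright post: front top +y, -y, back top +y, foot +y: side",((proj(s,q)-[255,230])*4).round().tolist(),"top",((proj(t,q)-[260,190])*440/70+[440,0]).round().tolist())
E
```

```text
time_s: 10.93
ee_pos: [0.5132, 0.1212, 0.0215]
eef_rot: [-3.141, -0.004, 2.873]
force: [-23.8, 5.3, 24.7]
grip_width: 0.0259
grip_force: 50.0
[0.51316503 0.12119384 0.02148706] [-3.14126958 -0.00367801  2.87268682] [-23.55940524   4.99730053  25.4338157 ] [1.02663969 3.76617127 0.34893355]
upright post: front top +y, -y, back top +y, foot +y: side [[95.0, 177.0], [136.0, 97.0], [65.0, 172.0], [108.0, 350.0]] top [[515.0, 74.0], [668.0, 115.0], [525.0, 40.0], [541.0, 136.0]]
```

View pics/s5.png

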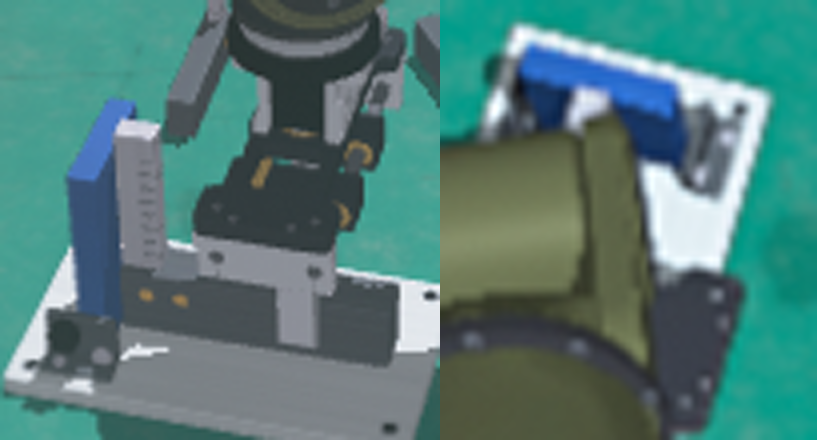

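The side crop shows the foot on the plate and the blade against the post. The post's upper front corner at (95,180) matches the upright prediction (95,177). The top crop shows the blade mid-width on the post at (590,105). I'll press down slightly more, check that it holds steady, then hand in.

```bash
python3 -m pendant '[[[0,0,-0.04],0],[[0,0,0],0],[[0,0,0],0],[[0,0,0],0],[[0,0,0],0],[[0,0,0],0],[[0,0,0],0],[[0,0,0],0],[[0,0,0],0],[[0,0,0],0],[[0,0,0],0],[[0,0,0],0]]' && python3 -c "
from station import ctrl
print(ctrl.hand_in())"
```

```text
time_s: 12.03
ee_pos: [0.5132, 0.1212, 0.0215]
eef_rot: [-3.141, -0.004, 2.873]
force: [-25.6, 4.1, 30.0]
grip_width: 0.0256
grip_force: 50.0
the job is handed in; nothing more can be done
None
```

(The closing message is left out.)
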